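Load the empty toy dumper

TASK

Two toy dumpers are parked on the sideboard, and only one of them carries a wooden crate in its tipper. Take the other crate, which stands on the sideboard among the wooden toys, and set it down upright and flat in the tipper of the dumper that is still empty, without dropping it. Leave both dumpers where they are parked and leave the crate that is already loaded alone.

Things in the scene. Friction and masses are not known exactly. Their poses are not given: they have to be found in the camera images.
- crate_loose: closed wooden toy crate with slatted sides, 54 mm (its x) by 40 mm (its y) by 48 mm high, about 60 to 130 g; origin at the centre of its underside, z up; at the start it stands upright on the sideboard between the dumpers, with other wooden toys (a peg doll, an arch block) no nearer than about 110 mm centre to centre
- crate_loaded: closed wooden toy crate with slatted sides, 54 mm (its x) by 40 mm (its y) by 48 mm high, about 60 to 130 g; origin at the centre of its underside, z up; just like the other one, but at the start it stands in the tipper of one of the two dumpers: that dumper is the loaded one
- dumper_1: yellow toy dumper, one of two alike (either may be the loaded one, left or right), 0.9 kg, loose, wheels do not turn, 222 mm long, 95 wide, 97 high. Origin at surface level below the middle of the tipper's floor; cab along its -x (x -80 to -154 mm). Tipper: open tray, inside 116 (x) by 78 (y) mm, walls 5 mm thick, floor 60 mm and wall tops 82 mm above the origin
- dumper_2: yellow toy dumper, one of two alike (either may be the loaded one, left or right), 0.9 kg, loose, wheels do not turn, 222 mm long, 95 wide, 97 high. Origin at surface level below the middle of the tipper's floor; cab along its -x (x -80 to -154 mm). Tipper: open tray, inside 116 (x) by 78 (y) mm, walls 5 mm thick, floor 60 mm and wall tops 82 mm above the origin
There are look-alikes about, which are no part of the job. What is shaped like the crate_loose but purple or red is not meant.

How it is judged:
At the end, for the whole second after the job is handed in: Each tipper holds one crate, the loose one in the tipper that was empty: crate centres within 45 mm lengthwise and 30 mm crosswise of the tipper's middle, undersides within 10 mm of its floor height, both crates upright within 8 degrees and at rest (((x of crate_loose in the frame of dumper_1 between -0.045 and 0.045 m and y of crate_loose in the frame of dumper_1 between -0.03 and 0.03 m and z of crate_loose in the frame of dumper_1 between 0.05 and 0.07 m and x of crate_loaded in the frame of dumper_2 between -0.045 and 0.045 m and y of crate_loaded in the frame of dumper_2 between -0.03 and 0.03 m and z of crate_loaded in the frame of dumper_2 between 0.05 and 0.07 m) or (x of crate_loose in the frame of dumper_2 between -0.045 and 0.045 m and y of crate_loose in the frame of dumper_2 between -0.03 and 0.03 m and z of crate_loose in the frame of dumper_2 between 0.05 and 0.07 m and x of crate_loaded in the frame of dumper_1 between -0.045 and 0.045 m and y of crate_loaded in the frame of dumper_1 between -0.03 and 0.03 m and z of crate_loaded in the frame of dumper_1 between 0.05 and 0.07 m)) and angle between each of crate_loose, crate_loaded's own z axis and vertical below 0.15 rad and linear speed of each of crate_loose, crate_loaded below 0.02 m/s); the robot touches nothing.
It fails at once if a dumper was pushed or lifted more than 40 mm from where it was parked (distance of any of dumper_1, dumper_2 from where it was at the start of the episode above 0.04 m).
It fails at once if the crate that was already loaded was moved more than 40 mm (distance of crate_loaded from where it was at the start of the episode above 0.04 m).
It fails at once if the loose crate was dropped or thrown (out of the fingers and faster than 0.8 m/s, a fall of about 35 mm) (contact force between the fingers and crate_loose below 0.05 N and linear speed of crate_loose above 0.8 m/s).
It also fails if it takes over 35 s, if anything falls off the work surface, if the arm or the gripper's body presses on something with over 40 N, if the wrist force passes 120 N, or if a joint passes its speed limit or range.

ROBOT

A 6-joint arm with a two-finger parallel gripper is mounted at the origin on the work surface. World frame = base frame: x ahead of the robot, y to its left, z up, the work surface at z = 0. Lengths are in m, angles in rad, forces in N, time in s.
With the tool pointing down it reaches from about 0.35 to 0.775 m from the base axis. Payload 5.5 kg.
Tool frame: the origin (TCP) lies between the finger pads; the fingertips stand 19 mm ahead of it and the grasp point (between the pads) is the TCP; z points along the fingers, y is the line along which they close (so a half turn about z gives the same grasp; the last joint's range is limited). The gripper opens to 85 mm and grips with 20 to 120 N. Pads are 22 mm wide; open, the fingers measure 114 mm over their backs; the gripper's body (76 mm by 85 mm) begins 54 mm behind the grasp point. The pads swing forward as they close: fully open they stand 13 mm farther back than shut.
Start: joints at [-1.3, 0.313, 0.046, 1.304, 0, 1.431], TCP at [0.23, -0.527, 0.25] pointing down, gripper open.
Joint ranges: [-2.76, 2.76], [-0.86, 1.69], [-1.03, 1.26], [-2.2, 2.34], [-1.47, 1.5], [-3.14, 3.14]. Speed limits (rad/s): [2.57, 2.57, 3.14, 3.14, 3.14, 3.14].

INTERFACE

Orientations are given as a unit quaternion [w, x, y, z].
In Python, from workcell import env gives the robot as it stands.
- The arm moves only by the tool carry_out, never from a script. Its argument "increments" is a list that holds one entry, the list of rows, each a list of 6 numbers: the shift along the tool's x, y, z each as a share of 50 cm, from -1 to 1, then the turn, a rotation vector about the tool's x, y, z each as a share of 2 pi rad, from -1 to 1. In form: [[[x, y, z, ax, ay, az], ...]]. A call has 1 to 5 rows; each row is the pose to reach, as a shift and turn from the pose commanded when the call began, along the tool's axes at that moment, turning the shorter way round; what a row does not reach only later rows make up. A row lasts 1/8 s, in which the tool goes at most 62.5 mm and 10.7 degrees, less where a joint would pass 70% of its speed; a pose out of reach is approached as far as the arm can. A call with a number of a shift or a turn outside -1 to 1 is refused whole. A call with a gripper value outside its range is refused whole. "jaw" is the closure, from 0 (fully open) to 1 (shut), set as the call begins (left out, the last holds). The fingers move at their own pace and stop on an object; "squeeze" is the grip in N (left out, the last holds). Time passes only in rows, so rows that repeat a pose let the fingers close. It gives the time, the measured TCP pose, the force, the opening and the grip force at its end, in the units of the state.
- env.get_state(): the state, without advancing time (a new reading comes with each control period).
- env.read_camera(name): name is "side" or "top"; returns a dict with "frame" (400x640x3 uint8, blue, green, red), "z_map" (400x640 float32, m along the optical axis (not along the pixel's ray), 0 where there is no reading), "intrinsics" (3x3 intrinsics, pixels), "k1" (the pictures are not rectified: a ray, as slopes to the right and down, at radius r is drawn at 1 + k1 r^2 times it, then the intrinsics apply), "R" (3x3) and "t" (3): a world point X has camera coordinates R X + t. Camera axes: x right, y down, z forward; pixel columns grow to the right and rows downward; lengths in m; the calibration is good to about 2 mm. A picture is of the moment at which its call begins.
- env.hand_in(): hands the job in; it is judged then, once.
Trained networks look in the newest picture that a camera, given by its name, has taken for a name from the list of things; names that differ only in an ending like _2 or _b are one class to them, and where a whole thing is asked for, a point or a joint stands for the part that bears it (a point fixed in the world has none). Each returns a list of dicts, best first, with "score" (0 to 1); they miss things now and then, are a little off and sometimes report something else, mostly with a low value. They report only what shows in the picture. A call takes as long as a camera call. They do not tell look-alikes from the thing itself.
- env.find_in(camera, name): "position" ([x, y, z] in m, in world coordinates, good to about 4 mm: the middle of the surface that is visible of it).
The state is a dict: "clock": time; "joint_pos": joint angles; "qvel": joint speeds; "tau": joint torques, N m; "tcp_pos": TCP position; "orientation": TCP orientation; "wrist_force": force on the tool from outside, world axes, zero at the start; "ft_torque": the same for the moment, N m; "finger_gap": finger opening in m; "grip_force": force on a finger pad.
Only numpy, scipy, OpenCV 4.12 (cv2) and the standard library are available. Lean on these libraries where they do the work, as an engineer would, in place of code of your own. Each camera call takes 0.05 s, during which the arm holds its last target. There are 200 camera calls.

## Working session

There is one attempt and no reset: what is moved stays moved. The work goes in short steps, Python scripts to look and compute and a tool call to move; the robot and the scene stay as the last step left them, time stands still between calls to the robot, and variables do not carry over. Pictures are saved under pics/ and viewed, at most 10 in all, crops included, and the job is handed in when it is done.

Besides the shell and the picture viewer there is one more tool, called after "Request:" as name([rows], argument=value, ...), one row to a line, values as JSON. carry_out: Moves the arm, as the interface text tells. Its arguments: {"type":"object","properties":{"increments":{"type":"array","items":{"type":"array","items":{"type":"array","items":{"type":"number","minimum":-1,"maximum":1}}}},"jaw":{"type":"number"},"squeeze":{"type":"number"}},"required":["increments"]}

```bash
mkdir -p pics
python3 - <<'E'
from workcell import env
import cv2,numpy as np
for c in ["top","side"]:
    r=env.read_camera(c); cv2.imwrite(f"pics/{c}0.png",r["frame"]); np.savez(f"{c}0.npz",**r)
    for n in ["crate_loose","dumper_1"]:
        for d in env.find_in(c,n): print(c,n,np.round(d["position"],3),round(d["score"],2))
s=env.get_state(); print(s)
E
```

```text
top crate_loose [ 0.51  -0.114  0.05 ] 0.8
top crate_loose [ 0.604 -0.099  0.046] 0.71
top crate_loose [ 0.619 -0.207  0.047] 0.66
top dumper_1 [0.452 0.299 0.062] 0.82
top dumper_1 [ 0.471 -0.298  0.058] 0.67
side crate_loose [ 0.582 -0.023  0.049] 0.97
side crate_loose [ 0.607 -0.108  0.048] 0.93
side crate_loose [ 0.512 -0.121  0.049] 0.66
side crate_loose [ 0.619 -0.22   0.049] 0.56
side dumper_1 [0.451 0.267 0.059] 0.69
side dumper_1 [ 0.473 -0.318  0.063] 0.57
{'clock': 0.3, 'joint_pos': array([-1.29963111e+00,  3.13527659e-01,  4.57158665e-02,  1.30363482e+00,
        1.12216688e-05,  1.43123492e+00]), 'qvel': array([-0.00163854, -0.00164061,  0.00291893, -0.00025637, -0.00061039,
       -0.00051063]), 'tau': array([-2.16013977e-03, -4.79997647e+01,  2.98320955e+01,  9.63447994e-03,
       -2.04722146e-04,  2.27100216e-06]), 'tcp_pos': array([ 0.22955714, -0.5270248 ,  0.24997932]), 'orientation': array([-3.24810356e-04,  9.78986910e-01,  2.03922840e-01, -1.57810375e-05]), 'wrist_force': array([-0.37933182, -0.0182331 , -0.22732371]), 'ft_torque': array([-0.01124345, -0.00622565,  0.02825612]), 'grip_force': 0.0, 'finger_gap': 0.08558556389174897}
```

View pics/top0.png

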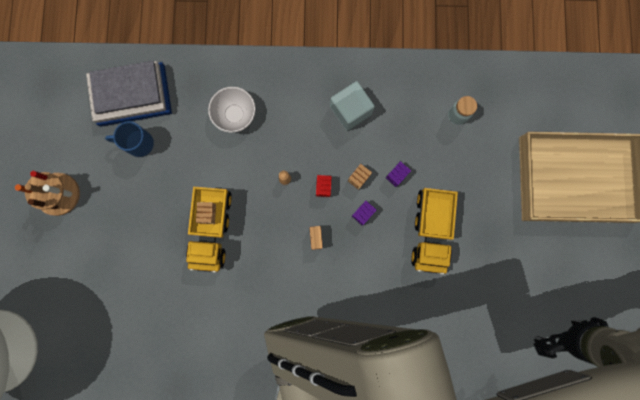

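View pics/side0.png

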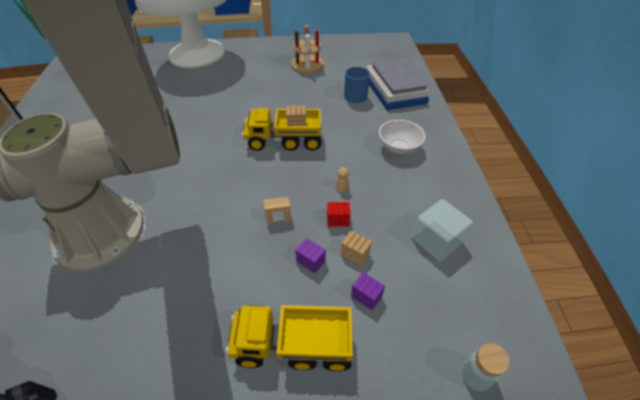

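The top view shows the wooden loose crate at about (360,176), with purple look-alikes at (400,174) and (364,212) and a red one at (324,185). The empty dumper is the right one, tipper at about (437,213), and the loaded one is on the left at (208,212). Next I'll measure crate and tipper poses from the depth maps.

```bash
cat > h.py <<'E'
import numpy as np,cv2
def cloud(r):
    K=r["intrinsics"];k1=float(r["k1"]);z=r["z_map"]
    v,u=np.mgrid[:400,:640]
    p=cv2.undistortPoints(np.stack([u,v],-1).reshape(-1,1,2).astype(float),K,np.array([k1,0,0,0,0.]))[:,0]
    X=np.c_[p,np.ones(len(p))]*z.reshape(-1,1)
    return ((X-r["t"])@r["R"]).reshape(400,640,3),z>0
E
python3 - <<'E'
from h import *
for c in ["top","side"]:
    r=np.load(c+"0.npz"); P,ok=cloud(r); x,y,z=P[...,0],P[...,1],P[...,2]
    print(c,"t",np.round(-r["R"].T@r["t"],2),"floor",np.median(z[ok&(abs(z)<.02)]))
    def rect(n,m):
        q=P[m&ok]
        (a,b),s,t=cv2.minAreaRect(q[:,:2].astype(np.float32)); print(n,len(q),np.round([a,b],4),np.round(s,4),round(t,1),"z",np.round(np.median(q[:,2]),4), "mean",q[:,:2].mean(0).round(4))
    for n,a,b in [("crate",.604,-.102),("purA",.619,-.212),("purB",.51,-.116),("red",.582,-.022)]:
        m=(np.hypot(x-a,y-b)<.043)&(z>.042)&(z<.054); rect(n,m)
    g=(abs(y+.3)<.09)&(x>.35)&(x<.65)
    rect("tipfloor",g&(z>.054)&(z<.066)&(x>.44)); rect("tiprim",g&(z>.076)&(z<.088)&(x>.44)); rect("cab",g&(z>.09)&(z<.102)&(x<.46)); rect("dumper all>.05",g&(z>.05))
E
```

```text
top t [0.38 0.01 1.38] floor -0.00024030284371248696
crate 277 [ 0.6135 -0.1026] [0.04   0.0545] 52.3 z 0.0473 mean [ 0.613  -0.1019]
purA 274 [ 0.6225 -0.2095] [0.04  0.055] 47.6 z 0.0474 mean [ 0.6223 -0.2089]
purB 284 [ 0.5129 -0.1151] [0.0399 0.0539] 47.9 z 0.0471 mean [ 0.5125 -0.1151]
red 276 [ 0.5851 -0.004 ] [0.0403 0.0537] 89.5 z 0.0472 mean [ 0.5846 -0.004 ]
tipfloor 1190 [ 0.5425 -0.2957] [0.2028 0.1206] 15.0 z 0.0597 mean [ 0.5103 -0.3102]
tiprim 344 [ 0.5103 -0.3064] [0.0915 0.1264] 84.3 z 0.0811 mean [ 0.5108 -0.308 ]
cab 342 [ 0.4034 -0.295 ] [0.0751 0.0511] 84.4 z 0.0954 mean [ 0.4091 -0.2965]
dumper all>.05 2789 [ 0.5034 -0.2978] [0.3047 0.1389] 9.6 z 0.0628 mean [ 0.4689 -0.3018]
side t [ 0.49 -0.58  0.72] floor -0.0005018504540748261
crate 416 [ 0.6117 -0.1037] [0.0408 0.0542] 51.0 z 0.0474 mean [ 0.6117 -0.1053]
purA 524 [ 0.6211 -0.2106] [0.0416 0.0552] 49.2 z 0.0469 mean [ 0.6212 -0.2118]
purB 436 [ 0.5114 -0.1162] [0.0413 0.0548] 49.0 z 0.0473 mean [ 0.5111 -0.1177]
red 330 [ 0.5836 -0.0046] [0.043 0.054] 88.9 z 0.0477 mean [ 0.5832 -0.0061]
tipfloor 2637 [ 0.507  -0.3105] [0.0873 0.1303] 84.3 z 0.0597 mean [ 0.5097 -0.3049]
tiprim 834 [ 0.5092 -0.3084] [0.0894 0.1263] 84.4 z 0.0812 mean [ 0.5083 -0.3127]
cab 669 [ 0.4072 -0.2989] [0.0617 0.0428] 81.6 z 0.0962 mean [ 0.411  -0.3002]
dumper all>.05 6132 [ 0.502 -0.3  ] [0.3065 0.1363] 9.0 z 0.0621 mean [ 0.4696 -0.3072]
```

Run:
```python
import cv2,numpy as np
a=cv2.imread("pics/top0.png")[130:290,300:480]; b=cv2.imread("pics/side0.png")[190:380,210:400]
a=cv2.resize(a,None,fx=3,fy=3,interpolation=2);b=cv2.resize(b,(380,380),interpolation=2)
o=np.zeros((600-120,800,3),np.uint8)
a=cv2.resize(a,(420,373)); o[:373,:420]=a; o[:380,420:800]=b
cv2.imwrite("pics/crop.png",o)
```

```text
(no output)
```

View pics/crop.png

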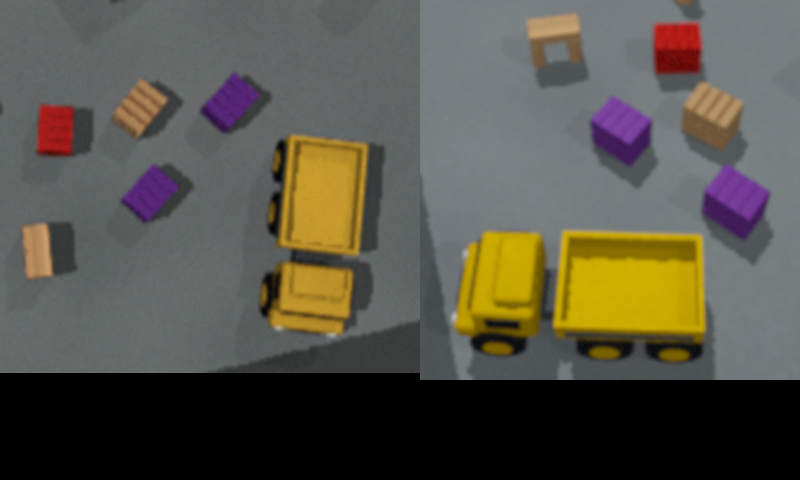

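The crate is at about (0.6125, -0.103), its 40 mm axis along 52°. The empty tipper is centred at about (0.5097, -0.3075), yaw -5.7°. I'll grip across the 40 mm side and place with the closing line along the tipper's length, where there's room for the fingers.

```bash
cat > go.py <<'E'
import sys,numpy as np
from workcell import env
from scipy.spatial.transform import Rotation as R
x,y,z,a=map(float,sys.argv[1:5]); a=np.radians(a)   # target TCP, angle of tool y
s=env.get_state(); Q=R.from_quat(np.roll(s["orientation"],-1))
Y=np.array([np.cos(a),np.sin(a),0]);Z=np.array([0,0,-1.]);T=R.from_matrix(np.c_[np.cross(Y,Z),Y,Z])
print(np.round(Q.inv().apply(np.array([x,y,z])-s["tcp_pos"])/.5,4).tolist(),np.round((Q.inv()*T).as_rotvec()/2/np.pi,4).tolist())
E
python3 go.py .6125 -.103 .17 52
```

```text
[1.0408, -0.4716, 0.1604] [-0.0, -0.0001, -0.3291]
```

Request:
carry_out([
  [[0.12,-0.05,0.01,0,0,-0.03],[0.23,-0.1,0.02,0,0,-0.06],[0.34,-0.15,0.03,0,0,-0.09],[0.45,-0.2,0.04,0,0,-0.12],[0.54,-0.24,0.05,0,0,-0.15]],
], jaw=0, squeeze=40)

```text
clock: 0.92
tcp_pos: [0.4305, -0.3075, 0.2253]
orientation: [0.0, 0.779, 0.627, 0.0]
wrist_force: [0.5, 0.5, -0.4]
finger_gap: 0.0853
grip_force: 0.0
```

```bash
python3 go.py .6125 -.103 .17 52
```

```text
[0.4773, 0.2682, 0.1106] [0.0, 0.0001, -0.1787]
```

Request:
carry_out([
  [[0.1,0.055,0.03,0,0,-0.03],[0.2,0.11,0.06,0,0,-0.06],[0.3,0.17,0.09,0,0,-0.09],[0.38,0.22,0.1,0,0,-0.12],[0.45,0.25,0.11,0,0,-0.148]],
])

```text
clock: 1.55
tcp_pos: [0.6021, -0.1159, 0.1697]
orientation: [0.0, 0.415, 0.91, -0.0]
wrist_force: [0.6, 0.3, -0.9]
finger_gap: 0.0854
grip_force: 0.0
```

```bash
python3 go.py .6125 -.103 .12 52
```

```text
[0.0058, 0.0326, 0.0994] [-0.0, 0.0, -0.0307]
```

Request:
carry_out([
  [[0.0058,0.0326,0.05,0,0,-0.02],[0.0058,0.0326,0.1,0,0,-0.0307],[0.0058,0.0326,0.1,0,0,-0.0307],[0.0058,0.0326,0.1,0,0,-0.0307]],
])

```text
clock: 2.05
tcp_pos: [0.6116, -0.105, 0.1211]
orientation: [0.0, 0.33, 0.944, -0.0]
wrist_force: [0.2, -0.8, 0.3]
finger_gap: 0.0852
grip_force: 0.0
```

```bash
python3 go.py .6125 -.103 .034 52
python3 - <<'E'
from workcell import env
import cv2
a=env.read_camera("side")["frame"]; cv2.imwrite("pics/s1.png",cv2.resize(a[120:320,220:480],(780,600),interpolation=2))
E
```

```text
[0.0012, 0.0043, 0.1742] [0.0, 0.0001, -0.0014]
```

View pics/s1.png

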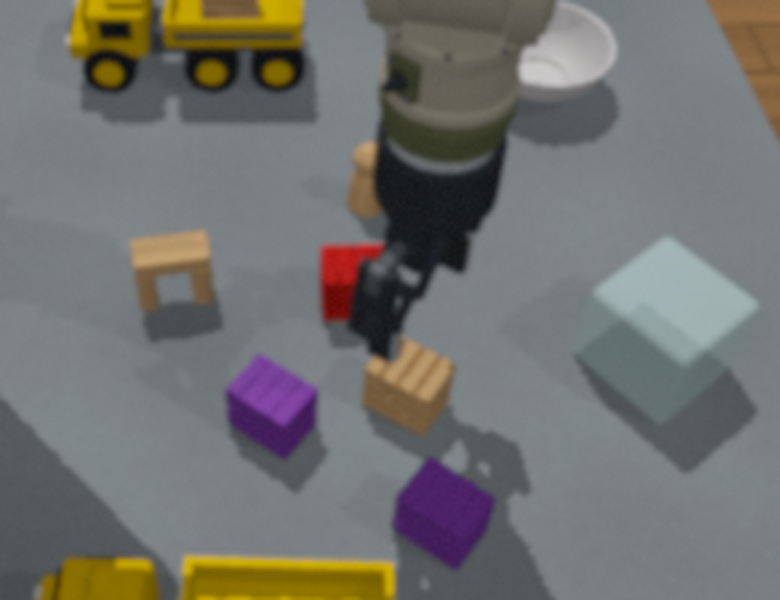

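The crop shows the wooden crate at about (410,385) and the open fingers above it at (375,320) and (455,250). The jaw line matches the crate's short axis and the neighbours are clear, so I'm descending.

Request:
carry_out([
  [[0.001,0.002,0.05,0,0,-0.001],[0.001,0.002,0.1,0,0,-0.001],[0.001,0.002,0.14,0,0,-0.001],[0.001,0.002,0.172,0,0,-0.001],[0.001,0.002,0.172,0,0,-0.001]],
])

```text
clock: 2.72
tcp_pos: [0.611, -0.1037, 0.0338]
orientation: [-0.001, 0.326, 0.945, -0.0]
wrist_force: [-0.2, 0.7, 0.5]
finger_gap: 0.0855
grip_force: 0.0
```

Request:
carry_out([
  [[0,0,0,0,0,0],[0,0,0,0,0,0],[0,0,0,0,0,0],[0,0,0,0,0,0],[0,0,0,0,0,0]],
], jaw=1, squeeze=40)

```text
clock: 3.35
tcp_pos: [0.6123, -0.1038, 0.0353]
orientation: [0.001, 0.326, 0.945, -0.0]
wrist_force: [-0.6, -0.0, 6.3]
finger_gap: 0.0397
grip_force: 41.9
```

Request:
carry_out([
  [[0,0,0,0,0,0],[0,0,0,0,0,0],[0,0,0,0,0,0]],
])

```text
clock: 3.72
tcp_pos: [0.6123, -0.1038, 0.0353]
orientation: [0.001, 0.326, 0.945, -0.0]
wrist_force: [0.1, -0.0, 5.8]
finger_gap: 0.0394
grip_force: 41.9
```

Request:
carry_out([
  [[0,0,-0.05,0,0,0],[0,0,-0.12,0,0,0],[0,0,-0.2,0,0,0],[0,0,-0.26,0,0,0],[0,0,-0.28,0,0,0]],
])

```text
clock: 4.35
tcp_pos: [0.6124, -0.1038, 0.176]
orientation: [0.001, 0.326, 0.945, 0.0]
wrist_force: [0.8, 0.8, -1.4]
finger_gap: 0.0394
grip_force: 41.2
```

```bash
python3 go.py .5097 -.3075 .175 -5.7
```

```text
[-0.0895, -0.4474, 0.0018] [0.0004, 0.0003, 0.1601]
```

Request:
carry_out([
  [[-0.013,-0.064,0,0,0,0.023],[-0.026,-0.128,0,0,0,0.046],[-0.038,-0.192,0,0,0,0.069],[-0.051,-0.256,0,0,0,0.092],[-0.064,-0.32,0,0,0,0.115]],
])

```text
clock: 4.97
tcp_pos: [0.5368, -0.2497, 0.1725]
orientation: [-0.001, 0.641, 0.768, -0.0]
wrist_force: [-0.7, -0.1, -1.3]
finger_gap: 0.0398
grip_force: 41.2
```

```bash
python3 go.py .5097 -.3075 .175 -5.7
```

```text
[-0.104, -0.074, -0.0049] [-0.0004, -0.0002, 0.0444]
```

Request:
carry_out([
  [[-0.05,-0.035,0,0,0,0.02],[-0.09,-0.065,0,0,0,0.04],[-0.1,-0.072,0,0,0,0.044],[-0.1,-0.072,0,0,0,0.044],[-0.1,-0.072,0,0,0,0.044]],
])

```text
clock: 5.6
tcp_pos: [0.5121, -0.3041, 0.1739]
orientation: [-0.0, 0.738, 0.674, 0.0]
wrist_force: [-0.2, 0.3, -1.6]
finger_gap: 0.0397
grip_force: 41.2
```

```bash
python3 go.py .5097 -.3075 .102 -5.7
python3 - <<'E'
from workcell import env
from h import *
for c in ["side","top"]:
    r=env.read_camera(c); f=r["frame"]
    if c=="side":
        cv2.imwrite("pics/s2.png",cv2.resize(f[190:390,190:450],(780,600),interpolation=2))
        P,ok=cloud(r); np.save("P2.npy",P)
        hsv=cv2.cvtColor(f,cv2.COLOR_BGR2HSV)
        x,y,z=P[...,0],P[...,1],P[...,2]
        m=ok&(abs(x-.51)<.07)&(abs(y+.3075)<.07)&(z>.1)&(z<.2)&(hsv[...,2]>90)&(hsv[...,0]<25)&(hsv[...,1]>60)
        q=P[m]; print(len(q),np.percentile(q,[2,50,98],axis=0).round(4))
        e=ok&(z>.076)&(z<.088)&(abs(y+.3)<.08)&(x>.44)&(x<.6)
        print(cv2.minAreaRect(P[e][:,:2].astype(np.float32)))
E
```

```text
[-0.0073, -0.0041, 0.1438] [-0.0001, -0.0001, 0.0015]
883 [[ 0.492  -0.3315  0.1437]
 [ 0.5113 -0.3216  0.1848]
 [ 0.5314 -0.2939  0.1877]]
((0.5096687078475952, -0.3088840842247009), (0.08793152868747711, 0.12635168433189392), 83.80191802978516)
```

View pics/s2.png

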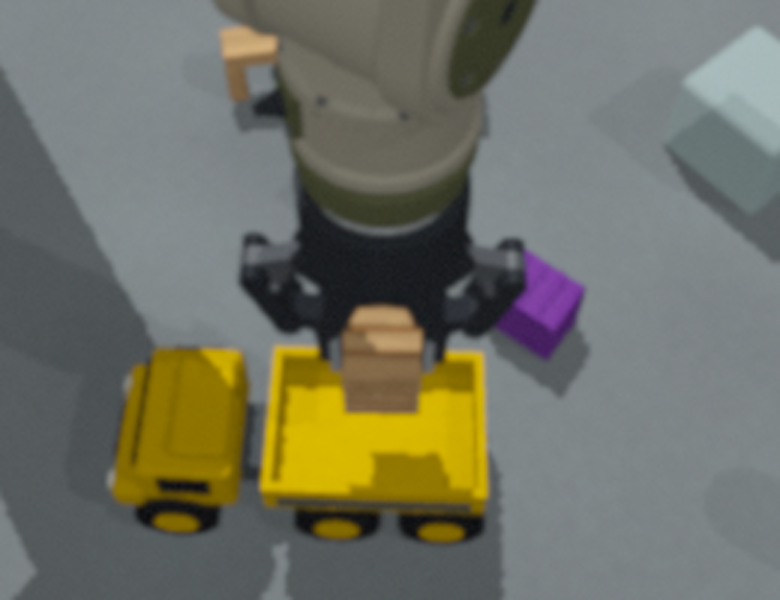

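The crate is held level at about (380,360) in the crop, above the empty tipper, and needs a few mm towards the near side. Its underside sits about 34.5 mm below the TCP, so contact should come at TCP z ≈ 0.0945.

Request:
carry_out([
  [[-0.007,-0.004,0.03,0,0,0.001],[-0.007,-0.004,0.07,0,0,0.001],[-0.007,-0.004,0.11,0,0,0.001],[-0.007,-0.004,0.13,0,0,0.001],[-0.007,-0.004,0.13,0,0,0.001]],
])

```text
clock: 6.32
tcp_pos: [0.5089, -0.3078, 0.1081]
orientation: [-0.001, 0.741, 0.671, -0.0]
wrist_force: [0.4, 0.4, -0.9]
finger_gap: 0.0396
grip_force: 41.2
```

Request:
carry_out([
  [[0,0,0.007,0,0,0],[0,0,0.014,0,0,0],[0,0,0.021,0,0,0],[0,0,0.025,0,0,0],[0,0,0.025,0,0,0]],
])

```text
clock: 6.95
tcp_pos: [0.5094, -0.3083, 0.0966]
orientation: [-0.0, 0.741, 0.671, -0.0]
wrist_force: [0.6, 0.3, -0.8]
finger_gap: 0.0395
grip_force: 41.2
```

Request:
carry_out([
  [[0,0,0.002,0,0,0],[0,0,0.004,0,0,0],[0,0,0.004,0,0,0]],
])

```text
clock: 7.32
tcp_pos: [0.5096, -0.3084, 0.0953]
orientation: [0.0, 0.741, 0.671, -0.0]
wrist_force: [-1.0, -0.1, 3.3]
finger_gap: 0.0397
grip_force: 41.6
```

Contact with the tipper floor shows in the wrist force, so I'm opening partway, staying clear of the tray walls.

Request:
carry_out([
  [[0,0,0,0,0,0],[0,0,0,0,0,0],[0,0,0,0,0,0],[0,0,0,0,0,0]],
], jaw=0.3)

```text
clock: 7.82
tcp_pos: [0.5096, -0.3084, 0.0947]
orientation: [-0.0, 0.741, 0.671, -0.0]
wrist_force: [-0.4, 0.1, -0.9]
finger_gap: 0.0597
grip_force: 0.0
```

Request:
carry_out([
  [[0,0,-0.02,0,0,0],[0,0,-0.08,0,0,0],[0,0,-0.16,0,0,0],[0,0,-0.24,0,0,0],[0,0,-0.3,0,0,0]],
])

```text
clock: 8.45
tcp_pos: [0.5099, -0.3086, 0.2477]
orientation: [0.001, 0.741, 0.671, 0.0]
wrist_force: [0.8, -0.6, -1.0]
finger_gap: 0.0594
grip_force: 0.0
```

Request:
carry_out([
  [[0.05,0,0,0,0,0],[0.15,0,0,0,0,0],[0.25,0,0,0,0,0],[0.3,0,0,0,0,0],[0.3,0,0,0,0,0]],
])

```text
clock: 9.07
tcp_pos: [0.5238, -0.1563, 0.2444]
orientation: [-0.001, 0.74, 0.673, -0.0]
wrist_force: [-0.5, -0.1, -0.6]
finger_gap: 0.06
grip_force: 0.0
```

Run:
```python
from workcell import env
from h import *
r=env.read_camera("side"); f=r["frame"]; cv2.imwrite("pics/s3.png",cv2.resize(f[120:390,190:540],(777,600),interpolation=2))
P,ok=cloud(r); x,y,z=P[...,0],P[...,1],P[...,2]
for lo,hi in [(.1,.115),(.076,.088)]:
    m=ok&(abs(x-.51)<.075)&(abs(y+.3075)<.075)&(z>lo)&(z<hi); q=P[m]
    print(len(q),cv2.minAreaRect(q[:,:2].astype(np.float32)),np.median(q[:,2]))
```

```text
732 ((0.5097812414169312, -0.30850091576576233), (0.05508040636777878, 0.03965522348880768), 85.09564208984375) 0.10724547367448145
854 ((0.5095692873001099, -0.3083914518356323), (0.08933383226394653, 0.12633322179317474), 84.07698822021484) 0.08120732849061137
```

View pics/s3.png

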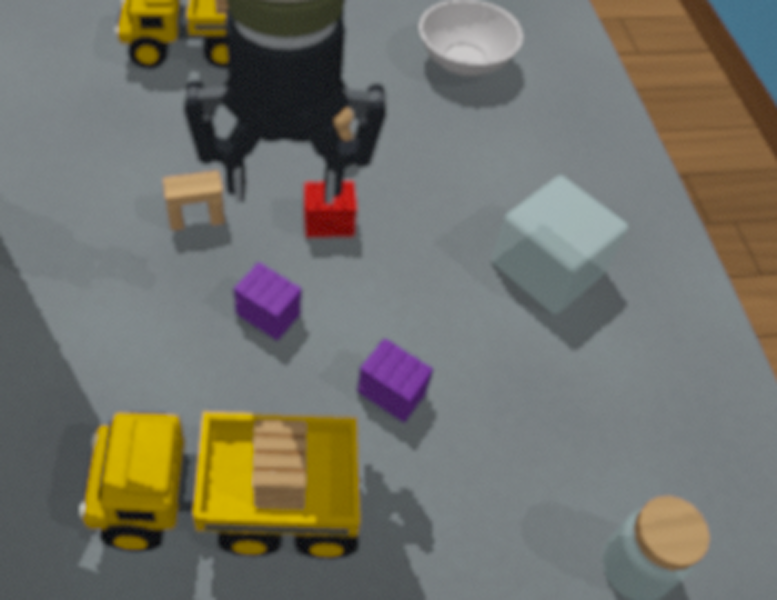

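The crate stands flat at about (278,465), centred in the tipper: its top is at z 0.107 and it is within 1 mm of the middle. The gripper is clear of everything, so I'm handing in.

```bash
python3 -c "
from workcell import env
print(env.hand_in())"
```

```text
the job is handed in; nothing more can be done
None
```

The loose crate now stands upright and flat in the empty right-hand dumper's tipper, within about 1 mm of its middle; the gripper is clear and the job is handed in (no verdict was returned).

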